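Weigh a limestone sample with ring weights on a pan balance

TASK

The balance hangs down under a limestone sample of unknown weight. Thread ring weights onto the sprung spindle of the empty pan, pressing each one gently but fully home, until the beam floats level with its red pointer inside the green band; you may need the brass ring, the dark steel ring or both. Leave a ring that is not needed lying on the bench, do not force the balance (under about 25 N), and leave the sample and the mason's things where they are.

Things in the scene. Friction and masses are not known exactly. Their poses are not given: they have to be found in the camera images.
- balance: Blue bench balance, fixed. Origin: under the centre of its foot (130 x 220 x 22 mm); y along the beam, from weight pan (-y) to stone pan (+y). A white plate (75 mm wide, 168 mm high) with a 13 mm green band stands at its centre; a red pointer on the beam sweeps past it. Pivot axis x, 65 mm up. The pans ride above the beam ends, 140 mm either side, and stay horizontal
- beam (a joint): Tilt of the beam, rad: 0 level, negative stone pan down and weight pan up, positive weight pan down. Floats between rubber stops near -0.075 and 0.075, settles in 1.5 s. 100 g difference between the pans tilts it 0.05 rad until it meets a stop; green band: -0.05 to 0.05. With the beam held level by pushing down on the weight pan, the push equals the missing weight
- weight_pan_plate: The weight pan, a bare steel disc 90 mm across; origin: centre of its top face, 100 mm above the bench when level. It rises and sinks with the beam, z always up. On it stands an 11 mm brass spindle with a sprung ear on its -x and +x sides. The ears hold a ring where it is let go; it must be pushed down, with about 2 to 6 N, until it stops on the pan or the ring below
- spindle_top (a point): The flat top (8 mm across) of the spindle, 50 mm above weight_pan_plate; can be pressed straight down with closed fingers. The ears are 25 mm across and taper in over the top 12 mm to enter a ring's bore
- ring_small: Brass ring weight of 150 g, flat on the bench: 42 mm outside diameter, 22 mm bore, 18 mm high. Origin: centre of its underside, z along its axis
- ring_big: Dark steel ring weight of 300 g, flat on the bench: 56 mm outside diameter, 22 mm bore, 18 mm high. Origin: centre of its underside, z along its axis
- stone_seat (a point): Centre of the top face of the stone pan (steel disc 130 mm across)
- stone: Pale limestone sample block lying on the stone pan, 75 x 95 x 50 mm, weight unknown: 120 to 510 g more than the empty weight pan balances. Origin: centre of its underside. Stays where it is
- dummy: Bystander: mason's round steel mallet standing on its head, 62 mm across, 165 mm tall with a wooden handle upward. Origin: centre of its underside
- chisel: Bystander: stone chisel lying on the bench, 175 mm long, along its y, 12 mm thick. Origin: underside, mid shaft
- offcut: Bystander: rough limestone offcut, 80 x 100 mm, 65 mm high. Origin: centre of its underside

How it is judged (in metres and radians):
On the way:
1. a ring weight is pressed fully home on the spindle (((horizontal distance between ring_small and weight_pan_plate below 0.003 m and angle between ring_small's own z axis and vertical below 0.06 rad and z of ring_small in the frame of weight_pan_plate between -0.002 and 0.002 m) or (horizontal distance between ring_big and weight_pan_plate below 0.003 m and angle between ring_big's own z axis and vertical below 0.06 rad and z of ring_big in the frame of weight_pan_plate between -0.002 and 0.002 m))), for 0.2 s.
At the end, for the whole second after the job is handed in: The beam rests within 0.05 rad of level; each ring is either fully home on the spindle (within 2 mm of the pan or of the ring below, centred within 3 mm, flat) or flat on the bench, at least one on the spindle; the stone lies on its pan (value of joint beam between -0.05 and 0.05 rad and velocity of joint beam between -0.03 and 0.03 rad/s and ((horizontal distance between ring_small and weight_pan_plate below 0.003 m and angle between ring_small's own z axis and vertical below 0.06 rad and z of ring_small in the frame of weight_pan_plate between -0.002 and 0.002 m) or (horizontal distance between ring_big and weight_pan_plate below 0.003 m and angle between ring_big's own z axis and vertical below 0.06 rad and z of ring_big in the frame of weight_pan_plate between -0.002 and 0.002 m)) and (((horizontal distance between ring_small and weight_pan_plate below 0.003 m and angle between ring_small's own z axis and vertical below 0.06 rad and z of ring_small in the frame of weight_pan_plate between -0.002 and 0.002 m) or (horizontal distance between ring_small and weight_pan_plate below 0.003 m and angle between ring_small's own z axis and vertical below 0.06 rad and z of ring_small in the frame of weight_pan_plate between -0.002 and 0.0205 m and (horizontal distance between ring_big and weight_pan_plate below 0.003 m and angle between ring_big's own z axis and vertical below 0.06 rad and z of ring_big in the frame of weight_pan_plate between -0.002 and 0.002 m))) or (height (world z) of ring_small below 0.003 m and angle between ring_small's own z axis and vertical below 0.06 rad)) and (((horizontal distance between ring_big and weight_pan_plate below 0.003 m and angle between ring_big's own z axis and vertical below 0.06 rad and z of ring_big in the frame of weight_pan_plate between -0.002 and 0.002 m) or (horizontal distance between ring_big and weight_pan_plate below 0.003 m and angle between ring_big's own z axis and vertical below 0.06 rad and z of ring_big in the frame of weight_pan_plate between -0.002 and 0.0205 m and (horizontal distance between ring_small and weight_pan_plate below 0.003 m and angle between ring_small's own z axis and vertical below 0.06 rad and z of ring_small in the frame of weight_pan_plate between -0.002 and 0.002 m))) or (height (world z) of ring_big below 0.003 m and angle between ring_big's own z axis and vertical below 0.06 rad)) and horizontal distance between stone and stone_seat below 0.03 m and z of stone in the frame of stone_seat below 0.004 m and linear speed of each of ring_small, ring_big below 0.02 m/s); the robot touches nothing.
It fails at once if the balance or the rings on it are pressed with more than 25 N (contact force between balance and the fingers above 25 N or contact force between balance and the arm above 25 N or contact force between weight_pan_plate and ring_small above 25 N or contact force between any of weight_pan_plate, ring_small and ring_big above 25 N).
It fails at once if a ring is jammed hard against the balance (all its contacts together, the ears' pinch included, over 60 N) (contact force between balance and ring_small above 60 N or contact force between balance and ring_big above 60 N).
It fails at once if the stone sample is shifted by more than 30 mm off the middle of its pan (horizontal distance between stone and stone_seat above 0.03 m).
It fails at once if the mallet, chisel or offcut is moved by more than 15 mm (distance of any of dummy, chisel, offcut from where it was at the start of the episode above 0.015 m).
It also fails if it takes over 72 s, if anything falls off the work surface, if the arm or the gripper's body presses on something with over 40 N, if the wrist force passes 120 N, or if a joint passes its speed limit or range.

ROBOT

A 6-joint arm with a two-finger parallel gripper is mounted at the origin on the work surface. World frame = base frame: x ahead of the robot, y to its left, z up, the work surface at z = 0. Lengths are in mm, angles in rad, forces in N, time in s.
With the tool pointing down it reaches from about 250 to 775 mm from the base axis. Payload 8.9 kg.
Tool frame: the origin (TCP) lies on the centre line of the jaws, within the pads' length; the fingertips stand 19 mm ahead of it and the grasp point (between the pads) is the TCP; z points along the fingers, y is the line along which they close (so a half turn about z gives the same grasp; the last joint's range is limited). The gripper opens to 85 mm and grips with 20 to 120 N. Pads are 22 mm wide; open, the fingers measure 114 mm over their backs; the gripper's body (76 mm by 85 mm) begins 54 mm behind the grasp point. The pads swing forward as they close: fully open they stand 13 mm farther back than shut.
Start: joints at [-1.436, 0.291, -0.153, 1.127, 0, 1.431], TCP at [141.957, -505.442, 250.305] pointing down, gripper open.
Joint ranges: [-2.52, 2.52], [-0.91, 1.74], [-1.3, 1.37], [-1.96, 2.02], [-1.52, 1.47], [-3.14, 3.14]. Speed limits (rad/s): [2.22, 2.22, 2.79, 3.14, 3.14, 3.14].

INTERFACE

Orientations are given as a unit quaternion [x, y, z, w].
In Python, from rig import robot, get_image, sign_off, recognise gives the robot as it stands.
- The arm moves only by the tool send_rows, never from a script. Its argument "targets" is a list of rows, each an object of numbers: "x", "y", "z": the shift along the tool's x, y, z in mm; "spin": the turn about the tool's z in rad; "hand": the opening, from -1 (shut) to 1 (fully open), so that 0 is half open. A call has 1 to 10 rows; each row shifts and turns the commanded pose from where the row before left it, along the tool's axes as they then stand; what a row does not reach is not made up. A row lasts 1/8 s, in which the tool goes at most 62.5 mm and 10.7 degrees, less where a joint would pass 70% of its speed; a pose out of reach is approached as far as the arm can. A call is refused whole if a number of a shift passes 62.5 or a number of a turn 0.188, either way. A call with a gripper value outside its range is refused whole. The fingers move at their own pace and stop on an object; "grip_force" is the grip in N (left out, the last holds). Time passes only in rows, so rows that do not move let the fingers close. It gives the time, the measured TCP pose, the force, the opening and the grip force at its end, in the units of the state.
- robot.read_state(): the state, without advancing time (a new reading comes with each control period).
- get_image(name): name is "scene" or "top" or "wrist"; returns a dict with "img" (384x512x3 uint8, blue, green, red), "intrinsics" (3x3 intrinsics, pixels), "R" (3x3) and "t" (3): a world point X has camera coordinates R X + t. Camera axes: x right, y down, z forward; pixel columns grow to the right and rows downward; lengths in mm; the calibration is good to about 2 mm. A picture is of the moment at which its call begins. There is no depth.
- sign_off(): hands the job in; it is judged then, once.
Trained networks look in a picture, given as the dict that the camera call returned (one of the last four; its "shot" number tells which), for a name from the list of things; names that differ only in an ending like _2 or _b are one class to them, and where a whole thing is asked for, a point or a joint stands for the part that bears it (a point fixed in the world has none). Each returns a list of dicts, best first, with "confidence" (0 to 1); they miss things now and then, are a little off and sometimes report something else, mostly with a low value. They report only what shows in the picture. A call takes as long as a camera call.
- recognise(target, picture): "point" ([column, row] in pixels, amid what is visible of it).
The state is a dict: "time": time; "joint_pos": joint angles; "qvel": joint speeds; "effort": joint torques, N m; "eef_pos": TCP position; "tcp_rot": TCP orientation; "ft_force": force on the tool from outside, world axes, zero at the start; "moment": the same for the moment, N m; "opening": opening from 0.0 (shut) to 1.0 (fully open); "grasp_force": force on a finger pad.
Only numpy, scipy, OpenCV 4.12 (cv2) and the standard library are available. Lean on these libraries where they do the work, as an engineer would, in place of code of your own. Each camera call takes 0.05 s, during which the arm holds its last target. There are 200 camera calls.

## Working session

There is one attempt and no reset: what is moved stays moved. The work goes in short steps, Python scripts to look and compute and a tool call to move; the robot and the scene stay as the last step left them, time stands still between calls to the robot, and variables do not carry over. Pictures are saved under pics/ and viewed, at most 10 in all, crops included, and the job is handed in when it is done.

Besides the shell and the picture viewer there is one more tool, called after "Emit:" as name(argument=value, ...) on one line, values as JSON. send_rows: Moves the arm, as the interface text tells. Its arguments: {"type":"object","properties":{"targets":{"type":"array"},"grip_force":{"type":"number"}},"required":["targets"]}

```bash
mkdir -p pics; cat > h.py <<'E'
import numpy as np, cv2
from rig import robot, get_image, sign_off, recognise
def ray(p,uv):
    K,R,t=[np.array(p[k],float) for k in("intrinsics","R","t")]
    d=R.T@np.linalg.solve(K,[uv[0],uv[1],1]); return -R.T@t, d/np.linalg.norm(d)
def at_z(p,uv,z):
    c,d=ray(p,uv); return c+d*(z-c[2])/d[2]
def tri(rs):
    A=sum(np.eye(3)-np.outer(d,d) for c,d in rs); b=sum((np.eye(3)-np.outer(d,d))@c for c,d in rs)
    return np.linalg.solve(A,b)
def proj(p,X):
    K,R,t=[np.array(p[k],float) for k in("intrinsics","R","t")]
    q=K@(R@np.array(X,float)+t); return q[:2]/q[2]
E
python3 - <<'E'
from h import *
np.set_printoptions(precision=1,suppress=True)
s=robot.read_state(); print(s["eef_pos"],s["tcp_rot"],s["ft_force"],s["time"])
P={n:get_image(n) for n in("scene","top","wrist")}
ims=[]
for n,p in P.items():
    cv2.imwrite(f"pics/{n}0.png",p["img"])
    print(n,"cam",ray(p,(256,192))[0],"f",np.array(p["intrinsics"])[0,0])
for o in["balance","weight_pan_plate","spindle_top","ring_small","ring_big","stone","dummy","chisel","offcut","beam"]:
    rs=[]
    for n,p in P.items():
        r=recognise(o,p)
        if r: print(o,n,[(np.round(q["point"],1),round(q["confidence"],2)) for q in r[:2]], at_z(p,r[0]["point"],9))
        if r and n!="wrist": rs.append(ray(p,r[0]["point"]))
    if len(rs)>1: print("   tri",tri(rs))
a=np.hstack([P["scene"]["img"],P["top"]["img"]]); cv2.imwrite("pics/a.png",cv2.resize(a,(800,300)))
E
```

```text
[ 141.9 -505.   249.7] [ 1.   0.1  0.  -0. ] [-0.2  0.2  0. ] 0.0
scene cam [1067.3 -424.7  874.5] f 408.99407638908104
top cam [ 339.7   -1.1 1487.3] f 448.45834998225996
wrist cam [ 209.8 -486.2  373.5] f 318.38727115385853
balance scene [(array([256. , 199.2]), 0.6)] [513.8  71.1   9. ]
balance top [(array([240.1, 203.8]), 0.8)] [550.4  62.    9. ]
   tri [541.3  55.   47.1]
weight_pan_plate scene [(array([213.8, 208. ]), 0.9)] [459.5 -35.6   9. ]
weight_pan_plate top [(array([281.1, 206.5]), 0.59), (array([362.2, 239.2]), 0.32)] [544.1 -74.6   9. ]
   tri [528.4 -74.  103.8]
spindle_top scene [(array([213.1, 208.7]), 0.81)] [460.1 -38.6   9. ]
spindle_top top [(array([281.9, 208.4]), 0.91)] [537.7 -77.3   9. ]
   tri [524.1 -75.5  98. ]
ring_small scene [(array([114. , 265.4]), 0.55)] [ 437.9 -329.4    9. ]
ring_big scene [(array([150.6, 299.7]), 0.81), (array([217.6, 205.4]), 0.22)] [ 576.2 -312.     9. ]
ring_big top [(array([354. , 198.5]), 0.63), (array([308.1, 149.4]), 0.44)] [ 575.8 -317.     9. ]
   tri [ 576.3 -314.4   11.2]
stone scene [(array([308.6, 157.7]), 0.89)] [498.2 302.1   9. ]
stone top [(array([192. , 193.9]), 0.95)] [580.7 223.8   9. ]
   tri [565.8 210.4 114.3]
dummy scene [(array([295.1, 132.6]), 0.71)] [387.9 356.6   9. ]
dummy top [(array([167.1, 235.6]), 0.91)] [439.8 299.8   9. ]
   tri [438.7 290.3  76.9]
chisel scene [(array([224.3, 170.8]), 0.83), (array([149.9, 301.2]), 0.66)] [367.8  76.1   9. ]
chisel top [(array([236.1, 259.7]), 0.68), (array([256.4, 213. ]), 0.65)] [366.   70.2   9. ]
   tri [367.6  72.7  10.6]
offcut scene [(array([245.9, 304.9]), 0.84)] [ 732.8 -158.     9. ]
offcut top [(array([309.1, 148.3]), 0.7)] [ 745.4 -167.4    9. ]
   tri [ 740.2 -164.7   29. ]
beam scene [(array([240.1, 197.4]), 0.73), (array([113.7, 266.7]), 0.7)] [478.9  42.7   9. ]
beam top [(array([270.8, 205.3]), 0.65)] [547.4 -40.3   9. ]
   tri [541.3 -25.5 112.2]
```

View pics/top0.png

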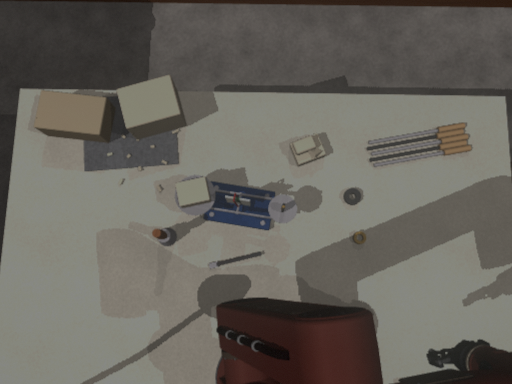

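View pics/scene0.png

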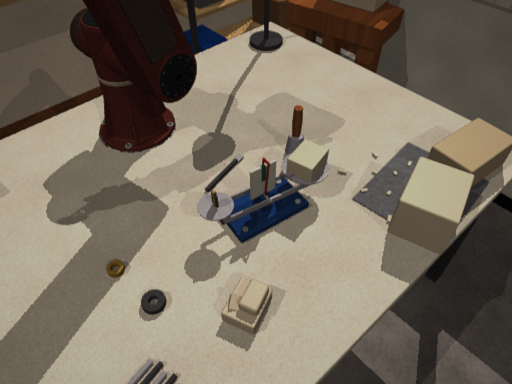

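The top view shows the weight pan at about (282,208), the big ring at (352,197), the small ring at (359,238), the stone at (192,193), the mallet at (165,236) and the offcut at (308,149). In the scene view the rings are at (153,301) and (116,268).

```bash
cat >> h.py <<'E'
from scipy.spatial.transform import Rotation as Ro
np.set_printoptions(precision=2,suppress=True)
def pose():
    s=robot.read_state(); return np.array(s["eef_pos"]),Ro.from_quat(s["tcp_rot"])
def togo(X,yaw=None):
    """shift in tool axes to world TCP X, and spin to bring tool y parallel to world direction yaw (mod pi)"""
    p,R=pose(); d=R.inv().apply(np.array(X)-p); y=R.as_matrix()[:,1]; sp=None
    if yaw is not None:
        # tool z down: positive spin turns clockwise seen from above
        a=np.arctan2(y[1],y[0]); sp=-((yaw-a+np.pi/2)%np.pi-np.pi/2)
    return d,sp
E
python3 - <<'E'
from h import *
s=robot.read_state(); print(np.array(s["tcp_rot"]).round(4)); p,R=pose(); print(R.as_matrix())
P={n:get_image(n) for n in("scene","top","wrist")}
print("small",tri([ray(P["scene"],(116,268)),ray(P["top"],(359,238))]))
print("big",tri([ray(P["scene"],(153,301)),ray(P["top"],(352,197))]))
w,st=np.array([525,-75.]),np.array([566,210.]); yaw=np.arctan2(*(st-w)[::-1]); print("yaw",yaw)
for X in([525,-75,250],[480,-320,250]): print(togo(X,yaw))
E
```

```text
[0.99 0.14 0.   0.  ]
[[ 0.96  0.27  0.  ]
 [ 0.27 -0.96 -0.  ]
 [ 0.    0.   -1.  ]]
small [ 445.48 -330.45    6.88]
big [ 581.3  -310.1     7.14]
yaw 1.4279169542355752
(array([ 485.16, -310.83,    0.31]), np.float64(0.41668729971844964))
(array([375.58, -87.12,   0.3 ]), np.float64(0.41668729971844964))
```

View pics/wrist0.png

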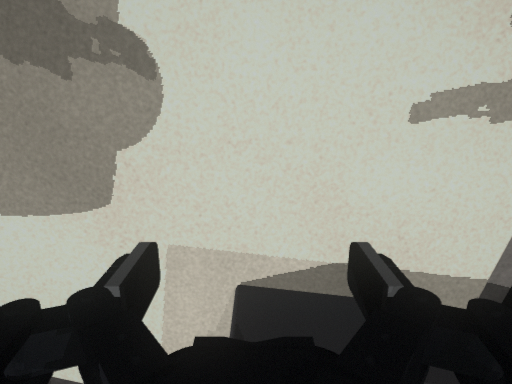

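The wrist picture shows only bare bench, with the open fingers at the bottom at (140,265) and (365,265). I'll move so that both rings come into view.

Emit:
send_rows(targets=[{"x": 50, "y": -18, "hand": 1}, {"x": 50, "y": -18, "hand": 1}, {"x": 50, "y": -18, "hand": 1}, {"x": 50, "y": -18, "hand": 1}, {"x": 50, "y": -18, "hand": 1}, {"x": 50, "y": -18, "hand": 1}, {"spin": 0.139, "hand": 1}, {"spin": 0.139, "hand": 1}, {"spin": 0.139, "hand": 1}, {"x": 0, "hand": 1}])

```text
schema error: expected keys x, y, z, spin, hand
```

```bash
python3 - <<'E'
from h import *
print(pose()[0],pose()[1].as_matrix())
p=get_image("wrist"); cv2.imwrite("pics/w1.png",p["img"])
for o in("ring_small","ring_big","spindle_top","weight_pan_plate"):
    for r in recognise(o,p)[:2]: print(o,r["point"],r["confidence"],at_z(p,r["point"],9))
print(pose()[0], robot.read_state()["time"])
E
```

```text
[ 141.96 -505.44  250.29] [[ 0.96  0.27  0.  ]
 [ 0.27 -0.96  0.  ]
 [ 0.   -0.   -1.  ]]
[ 141.97 -505.43  250.3 ] 2.05
```

View pics/w1.png

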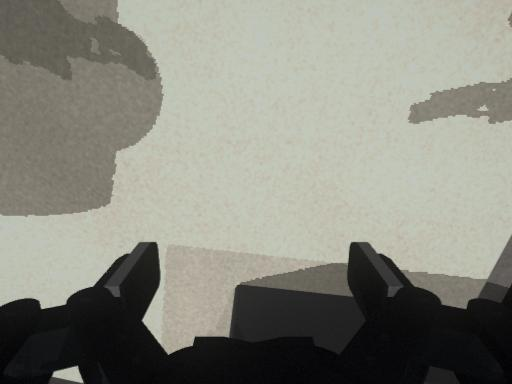

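The view hasn't changed, because the call was refused: every row needs all five keys.

Emit:
send_rows(targets=[{"x": 50, "y": -18, "z": 0, "spin": 0, "hand": 1}, {"x": 50, "y": -18, "z": 0, "spin": 0, "hand": 1}, {"x": 50, "y": -18, "z": 0, "spin": 0, "hand": 1}, {"x": 50, "y": -18, "z": 0, "spin": 0, "hand": 1}, {"x": 50, "y": -18, "z": 0, "spin": 0, "hand": 1}, {"x": 50, "y": -18, "z": 0, "spin": 0, "hand": 1}, {"x": 0, "y": 0, "z": 0, "spin": 0.139, "hand": 1}, {"x": 0, "y": 0, "z": 0, "spin": 0.139, "hand": 1}, {"x": 0, "y": 0, "z": 0, "spin": 0.139, "hand": 1}, {"x": 0, "y": 0, "z": 0, "spin": 0, "hand": 1}])

```text
time: 3.3
eef_pos: [401.6, -320.3, 250.3]
tcp_rot: [0.997, -0.071, 0.0, -0.0]
ft_force: [-0.0, -0.1, -0.0]
opening: 1.0
grasp_force: 0.0
```

```bash
python3 - <<'E'
from h import *
print(pose()[0],pose()[1].as_matrix())
p=get_image("wrist"); cv2.imwrite("pics/w1.png",p["img"])
for o in("ring_small","ring_big","spindle_top"):
    for r in recognise(o,p)[:2]: print(o,r["point"],r["confidence"],at_z(p,r["point"],9))
print(pose()[0], robot.read_state()["time"], ray(p,(256,192)))
E
```

```text
[ 401.62 -320.3   250.31] [[ 0.99 -0.14  0.  ]
 [-0.14 -0.99  0.  ]
 [ 0.   -0.   -1.  ]]
ring_small [259.2, 111.8] 0.89 [ 456.64 -334.66    9.  ]
ring_big [218.6, 8.2] 0.64 [ 564.7  -307.61    9.  ]
spindle_top [219.4, 10.7] 0.59 [ 562.32 -308.03    9.  ]
[ 401.55 -320.4   250.32] 3.5 (array([ 471.35, -330.15,  374.03]), array([-0.28,  0.03, -0.96]))
```

View pics/w1.png

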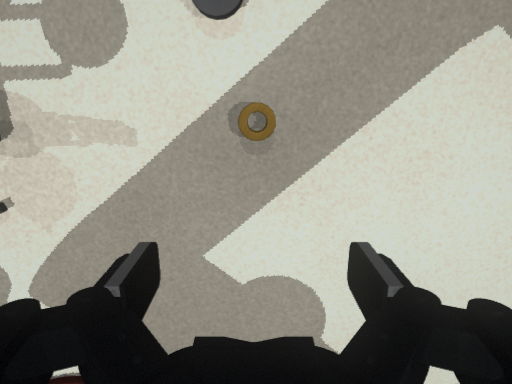

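The small ring's outer circle is centred at (257,121) and the big ring is cut off at (218,5). Next is the spindle, closing the fingers on the way so I can weigh by pushing.

Emit:
send_rows(targets=[{"x": 3, "y": -43, "z": 0, "spin": 0, "hand": -1}, {"x": 3, "y": -43, "z": 0, "spin": 0, "hand": -1}, {"x": 3, "y": -43, "z": 0, "spin": 0, "hand": -1}, {"x": 3, "y": -43, "z": 0, "spin": 0, "hand": -1}, {"x": 3, "y": -43, "z": 0, "spin": 0, "hand": -1}, {"x": 3, "y": -43, "z": 0, "spin": 0, "hand": -1}, {"x": 0, "y": 0, "z": 0, "spin": 0, "hand": -1}])

```text
time: 4.38
eef_pos: [456.4, -65.4, 250.4]
tcp_rot: [0.998, -0.069, 0.0, -0.0]
ft_force: [-0.0, -1.0, 0.0]
opening: 0.0
grasp_force: 0.0
```

```bash
python3 - <<'E'
from h import *
p=get_image("wrist"); cv2.imwrite("pics/w2.png",p["img"])
for o in("spindle_top","weight_pan_plate","stone"):
    for r in recognise(o,p)[:2]: print(o,r["point"],r["confidence"],at_z(p,r["point"],160 if o[0:2]=="sp" else 110))
print(pose()[0], robot.read_state()["time"])
for X in([525,-75,110],[525,-75,160.5]): print(X,proj(p,X))
# refine small ring from w1 colour later
E
```

```text
weight_pan_plate [258.4, 97.0] 0.72 [527.04 -79.04 110.  ]
stone [468.4, 16.6] 0.47 [ 562.45 -241.89  110.  ]
[456.16 -68.34 250.32] 4.575
[525, -75, 110] [253.73 100.36]
[525, -75, 160.5] [253.79 100.72]
```

View pics/w2.png

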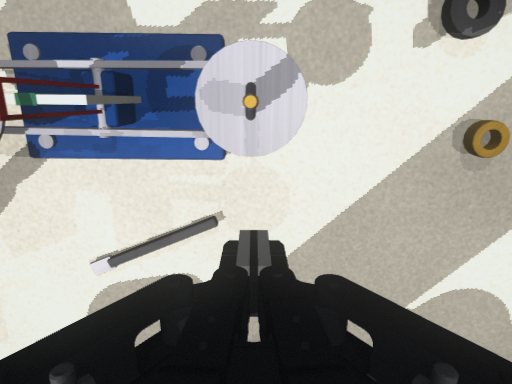

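The spindle top is at (250,101), amid the pan disc (centre (251,98)). The foot is aligned with the image, so the tool's y lies along the beam. The small ring is at (487,138) and the big ring at about (475,8).

```bash
python3 - <<'E'
from h import *
p=get_image("wrist"); g=cv2.cvtColor(p["img"],cv2.COLOR_BGR2HSV)
m=((g[...,0]>10)&(g[...,0]<28)&(g[...,1]>120)).astype(np.uint8)
n,l,st,ce=cv2.connectedComponentsWithStats(m)
for i in range(1,n):
    if st[i,4]>30: print(st[i],ce[i])
S=at_z(p,(250.5,101.5),160.5); print(pose()[0],S, at_z(p,(251,98),110))
print("small",at_z(p,(487,138),14))
print("to spindle",togo([S[0],S[1],200],np.arctan2(.99,.14)))
E
```

```text
[237  96  14  12 144] [243.89 101.43]
[469 119  37  37 853] [486.88 137.51]
[456.15 -68.48 250.31] [524.48 -76.23 160.5 ] [526.75 -76.55 110.  ]
small [ 446.36 -332.12   14.  ]
to spindle (array([68.74, -2.15, 50.32]), np.float64(-0.0036209497423378423))
```

Emit:
send_rows(targets=[{"x": 22, "y": -1, "z": 10, "spin": 0, "hand": -1}, {"x": 22, "y": -1, "z": 10, "spin": 0, "hand": -1}, {"x": 0, "y": 0, "z": 0, "spin": 0, "hand": -1}, {"x": 0, "y": 0, "z": 0, "spin": 0, "hand": -1}])

```text
time: 5.12
eef_pos: [499.4, -72.3, 230.4]
tcp_rot: [0.997, -0.072, -0.0, -0.0]
ft_force: [-0.0, -0.2, 0.1]
opening: 0.004
grasp_force: 0.0
```

```bash
cat >> h.py <<'E'
def brass(p,lo=30):
    g=cv2.cvtColor(p["img"],cv2.COLOR_BGR2HSV)
    m=((g[...,0]>10)&(g[...,0]<28)&(g[...,1]>120)).astype(np.uint8)
    n,l,st,ce=cv2.connectedComponentsWithStats(m)
    return [(st[i],ce[i]) for i in range(1,n) if st[i,4]>lo]
E
python3 - <<'E'
from h import *
p=get_image("wrist"); cv2.imwrite("pics/w3.png",p["img"])
K,R,t=[np.array(p[k]) for k in("intrinsics","R","t")]
print(pose()[0],"cam",-R.T@t)
for b in brass(p): print(b, at_z(p,b[1],160.5),at_z(p,b[1],14))
print("axis", K.tolist(), R.tolist())
E
```

```text
[499.38 -72.18 230.54] cam [569.17 -82.3  354.02]
(array([ 474,  160,   38,   38, 1047], dtype=int32), array([492.77, 178.08])) [ 500.3  -223.66  160.5 ] [ 448.17 -330.66   14.  ]
(array([240, 168,  15,  12, 143], dtype=int32), array([247.31, 173.27])) [525.43 -72.16 160.5 ] [492.32 -64.49  14.  ]
axis [[318.38727115385853, 0.0, 253.2827810382939], [0.0, 318.38727115385853, 190.3294165437985], [0.0, 0.0, 1.0]] [[-0.14381503924722808, -0.9896045754415616, -0.00013693591531533777], [-0.9508739754940854, 0.13814814939881473, 0.27704471037317596], [-0.27414579554389, 0.03997340469373909, -0.9608570183449764]]
```

Emit:
send_rows(targets=[{"x": 12.5, "y": -2, "z": 0, "spin": 0, "hand": -1}, {"x": 13, "y": -2, "z": 0, "spin": 0, "hand": -1}, {"x": 0, "y": 0, "z": 25, "spin": 0, "hand": -1}, {"x": 0, "y": 0, "z": 20, "spin": 0, "hand": -1}, {"x": 0, "y": 0, "z": 0, "spin": 0, "hand": -1}, {"x": 0, "y": 0, "z": 0, "spin": 0, "hand": -1}])

```text
time: 5.92
eef_pos: [526.6, -71.6, 186.0]
tcp_rot: [0.997, -0.071, 0.0, 0.0]
ft_force: [0.8, -0.8, 0.2]
opening: -0.0
grasp_force: 0.0
```

Emit:
send_rows(targets=[{"x": 0, "y": 0, "z": 3, "spin": 0, "hand": -1}, {"x": 0, "y": 0, "z": 3, "spin": 0, "hand": -1}, {"x": 0, "y": 0, "z": 3, "spin": 0, "hand": -1}, {"x": 0, "y": 0, "z": 3, "spin": 0, "hand": -1}, {"x": 0, "y": 0, "z": 4, "spin": 0, "hand": -1}, {"x": 0, "y": 0, "z": 0, "spin": 0, "hand": -1}, {"x": 0, "y": 0, "z": 0, "spin": 0, "hand": -1}, {"x": 0, "y": 0, "z": 0, "spin": 0, "hand": -1}])

```text
time: 6.92
eef_pos: [525.9, -71.6, 169.4]
tcp_rot: [0.997, -0.072, 0.0, 0.0]
ft_force: [0.8, -3.6, 3.4]
opening: 0.001
grasp_force: 1.7
```

```bash
python3 - <<'E'
from h import *
f=[]
for i in range(3):
    p=get_image("wrist"); s=robot.read_state(); f.append(s["ft_force"])
print(np.array(f),s["eef_pos"],s["time"])
cv2.imwrite("pics/w4.png",p["img"])
E
```

```text
[[-0.44 -3.06  3.61]
 [ 0.04 -3.2   3.85]
 [ 0.37 -2.46  3.21]] [525.92 -71.64 169.39] 7.075
```

Pushing to level takes about 3.5 N, so about 355 g is missing and the big ring alone should do. Going to fetch it.

Emit:
send_rows(targets=[{"x": 0, "y": 0, "z": -30, "spin": 0, "hand": -1}, {"x": 0, "y": 0, "z": -30, "spin": 0, "hand": -1}, {"x": 5, "y": 45, "z": 0, "spin": 0, "hand": 1}, {"x": 5, "y": 45, "z": 0, "spin": 0, "hand": 1}, {"x": 5, "y": 45, "z": 0, "spin": 0, "hand": 1}, {"x": 5, "y": 45, "z": 0, "spin": 0, "hand": 1}, {"x": 5, "y": 46, "z": 0, "spin": 0, "hand": 1}, {"x": 0, "y": 0, "z": 40, "spin": 0, "hand": 1}, {"x": 0, "y": 0, "z": 40, "spin": 0, "hand": 1}, {"x": 0, "y": 0, "z": 0, "spin": 0, "hand": 1}])

```text
time: 8.32
eef_pos: [516.2, -297.0, 146.3]
tcp_rot: [0.997, -0.072, -0.003, -0.002]
ft_force: [0.1, -0.5, -0.3]
opening: 1.003
grasp_force: 0.0
```

```bash
cat >> h.py <<'E'
def dark(p,box):
    """ellipse centre of the dark ring within box (u0,v0,u1,v1)"""
    u0,v0,u1,v1=box; g=cv2.cvtColor(p["img"],cv2.COLOR_BGR2GRAY)[v0:v1,u0:u1]
    m=(g<75).astype(np.uint8); n,l,st,ce=cv2.connectedComponentsWithStats(m)
    c=max(cv2.findContours(m,cv2.RETR_EXTERNAL,cv2.CHAIN_APPROX_NONE)[0],key=cv2.contourArea)
    e=cv2.fitEllipse(cv2.convexHull(c)); return np.array(e[0])+[u0,v0],e[1]
E
python3 - <<'E'
from h import *
p=get_image("wrist"); cv2.imwrite("pics/w5.png",p["img"])
r=recognise("ring_big",p); print(r[:2])
u,v=map(int,r[0]["point"])
c,ax=dark(p,(max(u-70,0),max(v-70,0),min(u+70,512),v+70)); print(c,ax,at_z(p,c,9),at_z(p,c,18),pose()[0],robot.read_state()["time"])
for b in brass(p,300): print(b[1],at_z(p,b[1],14))
E
```

```text
[]Traceback (most recent call last):
  File "<stdin>", line 4, in <module>
IndexError: list index out of range
```

View pics/w5.png

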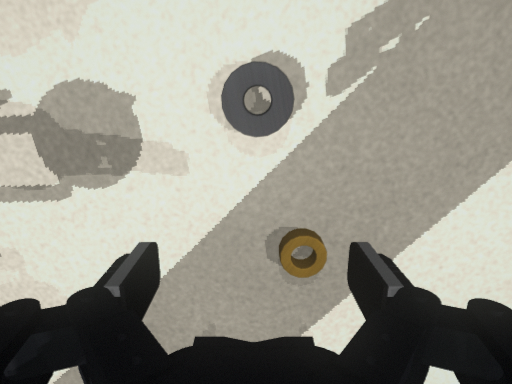

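The big ring is centred at (258,98) and the small ring at (303,253).

```bash
python3 - <<'E'
from h import *
p=get_image("wrist")
c,ax=dark(p,(200,40,320,160)); print(c,ax,pose()[0],robot.read_state()["time"])
for z in (0,9,18): print(z,at_z(p,c,z))
K,R,t=[np.array(p[k]) for k in("intrinsics","R","t")]; d=(R@at_z(p,c,18)+t)[2]; print("size",np.array(ax)*d/318.4)
for b in brass(p,300): print(b[1],at_z(p,b[1],14))
X=at_z(p,c,15); print("go",togo([X[0],X[1],80],np.arctan2(.99,.14)))
E
```

```text
[254.76 104.29] (29.61882972717285, 31.040998458862305) [ 519.08 -298.94  150.8 ] 8.475
0 [ 583.75 -308.92    0.  ]
9 [ 583.9 -308.9    9. ]
18 [ 584.04 -308.89   18.  ]
size [22.97 24.07]
[299.41 254.33] [ 449.05 -330.25   14.  ]
go (array([65.57,  0.58, 70.9 ]), np.float64(-0.00231469136812823))
```

Emit:
send_rows(targets=[{"x": 33, "y": 0, "z": 20, "spin": 0, "hand": 1}, {"x": 33, "y": 0.5, "z": 20, "spin": 0, "hand": 1}, {"x": 0, "y": 0, "z": 31, "spin": 0, "hand": 1}, {"x": 0, "y": 0, "z": 0, "spin": 0, "hand": 1}, {"x": 0, "y": 0, "z": 0, "spin": 0, "hand": 1}], grip_force=40)

```text
time: 9.1
eef_pos: [584.3, -309.1, 80.4]
tcp_rot: [0.997, -0.072, 0.001, 0.001]
ft_force: [1.1, -0.1, 0.5]
opening: 1.0
grasp_force: 0.0
```

```bash
python3 - <<'E'
from h import *
p=get_image("wrist"); cv2.imwrite("pics/w6.png",p["img"])
print(pose()[0],[proj(p,[583.9,-308.9,z]) for z in(0,18)],proj(p,pose()[0]))
c,ax=dark(p,(150,100,360,235)); print(c,ax,at_z(p,c,9))
X=[583.9,-308.9,18]; print(togo(X,np.arctan2(.99,.14)),pose()[1].as_matrix()[:,2])
E
```

```text
[ 584.47 -309.36   80.64] [array([253.15, 207.86]), array([253.16, 217.3 ])] [254.08 267.3 ]
[254.87 207.24] (74.12849426269531, 87.8858413696289) [ 587.24 -310.51    9.  ]
(array([-0.8 , -0.45, 62.64]), np.float64(-0.0027854385865859754)) [ 0. -0. -1.]
```

View pics/w6.png

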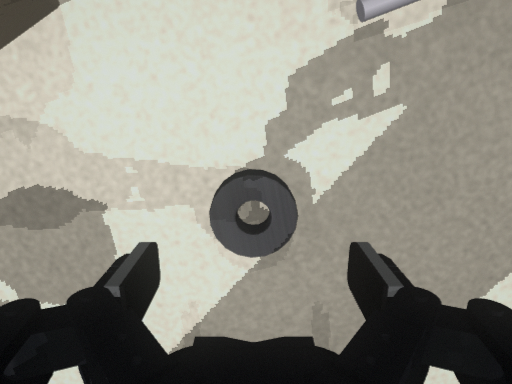

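The ring is at (254,213), between the fingers and where predicted ((253,208) to (253,217)). Descending and gripping.

Emit:
send_rows(targets=[{"x": -1, "y": 0, "z": 30, "spin": 0, "hand": 1}, {"x": 0, "y": 0, "z": 32, "spin": 0, "hand": 1}, {"x": 0, "y": 0, "z": 0, "spin": 0, "hand": 1}, {"x": 0, "y": 0, "z": 0, "spin": 0, "hand": -1}, {"x": 0, "y": 0, "z": 0, "spin": 0, "hand": -1}, {"x": 0, "y": 0, "z": 0, "spin": 0, "hand": -1}, {"x": 0, "y": 0, "z": 0, "spin": 0, "hand": -1}, {"x": 0, "y": 0, "z": 0, "spin": 0, "hand": -1}], grip_force=40)

```text
time: 10.15
eef_pos: [583.8, -309.3, 18.9]
tcp_rot: [0.997, -0.071, 0.001, 0.001]
ft_force: [-1.7, 1.7, 8.6]
opening: 0.641
grasp_force: 40.9
```

```bash
python3 - <<'E'
from h import *
s=robot.read_state(); print(s["eef_pos"],s["opening"],s["opening"]*85,s["grasp_force"],s["ft_force"])
print(togo([525.3,-72.2,215],np.arctan2(.99,.14)))
E
```

```text
[ 583.81 -309.3    18.94] 0.6407800475274279 54.46630403983137 40.86845839396119 [-1.71  1.66  8.55]
(array([ -91.11, -226.07, -196.65]), np.float64(-0.0025182742320195572))
```

The 8.6 N upward push shows the fingertips standing on the bench. I'll regrip 4 mm higher so the ring's underside sticks out below the tips.

Emit:
send_rows(targets=[{"x": 0, "y": 0, "z": 0, "spin": 0, "hand": 0.6}, {"x": 0, "y": 0, "z": 0, "spin": 0, "hand": 0.6}, {"x": 0, "y": 0, "z": -4, "spin": 0, "hand": 0.6}, {"x": 0, "y": 0, "z": 0, "spin": 0, "hand": 0.6}, {"x": 0, "y": 0, "z": 0, "spin": 0, "hand": -1}, {"x": 0, "y": 0, "z": 0, "spin": 0, "hand": -1}, {"x": 0, "y": 0, "z": 0, "spin": 0, "hand": -1}, {"x": 0, "y": 0, "z": 0, "spin": 0, "hand": -1}], grip_force=40)

```text
time: 11.15
eef_pos: [582.7, -308.8, 20.9]
tcp_rot: [0.997, -0.072, 0.0, 0.0]
ft_force: [-2.2, 0.0, 6.5]
opening: 0.637
grasp_force: 41.2
```

```bash
python3 - <<'E'
from h import *
for i in range(2):
    p=get_image("wrist"); s=robot.read_state(); print(s["eef_pos"],s["ft_force"],s["opening"])
cv2.imwrite("pics/w7.png",p["img"])
q=np.array(s["eef_pos"]); M=pose()[1].as_matrix()
for a in(0,10,19): print(a,proj(p,q+M@[0,27.5,a]),proj(p,q+M@[0,-27.5,a]))
g=p["img"][190:330,110:400]; cv2.imwrite("pics/w7c.png",cv2.resize(g,None,fx=2.5,fy=2.5))
E
```

```text
[ 582.73 -308.75   20.95] [-0.86  0.04  5.68] 0.6413606663692606
[ 582.69 -308.74   20.89] [-1.6   0.6   6.41] 0.6393778957033509
0 [316.92 267.4 ] [190.38 267.43]
10 [312.79 256.45] [194.47 256.48]
19 [309.5  247.75] [197.72 247.78]
```

View pics/w7c.png

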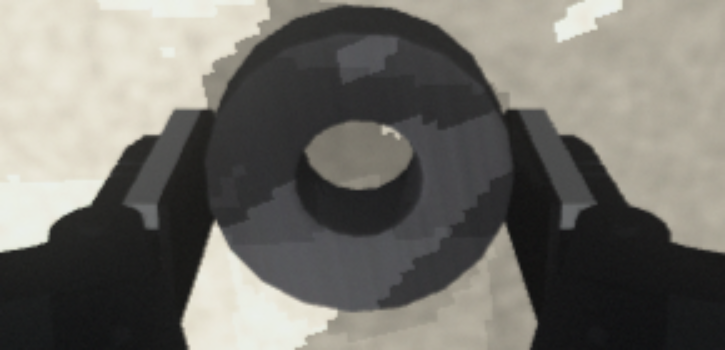

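The ring sits squarely between the pads, with the top rim of its bore at about (254,261) and the tool axis at row 264, so the ring is about 1 mm ahead in tool x. Lifting and carrying it to the spindle.

Emit:
send_rows(targets=[{"x": 0, "y": 0, "z": -40, "spin": 0, "hand": -1}, {"x": 0, "y": 0, "z": -50, "spin": 0, "hand": -1}, {"x": 0, "y": 0, "z": -52, "spin": 0, "hand": -1}, {"x": -15, "y": -37, "z": -52, "spin": 0, "hand": -1}, {"x": -15, "y": -38, "z": 0, "spin": 0, "hand": -1}, {"x": -15, "y": -38, "z": 0, "spin": 0, "hand": -1}, {"x": -15, "y": -38, "z": 0, "spin": 0, "hand": -1}, {"x": -15, "y": -38, "z": 0, "spin": 0, "hand": -1}, {"x": -16, "y": -37, "z": 0, "spin": 0, "hand": -1}, {"x": 0, "y": 0, "z": 0, "spin": 0, "hand": -1}])

```text
time: 12.5
eef_pos: [524.0, -71.3, 211.6]
tcp_rot: [0.998, -0.07, -0.001, -0.0]
ft_force: [-0.6, 0.1, -2.9]
opening: 0.637
grasp_force: 44.1
```

```bash
python3 - <<'E'
from h import *
for i in range(3): p=get_image("wrist"); s=robot.read_state()
print(s["eef_pos"],s["ft_force"],s["opening"],s["time"],togo([524.3,-72.2,215],np.arctan2(.99,.14)))
for b in brass(p,15): print(b, at_z(p,b[1],160.5))
print(proj(p,[525.3,-72.2,160.5]))
cv2.imwrite("pics/w8.png",p["img"])
E
```

```text
[525.45 -74.16 211.77] [-0.37 -0.91 -2.92] 0.6374947970965784 12.65 (array([-1.41, -1.77, -3.23]), np.float64(-0.0027302183194626295))
(array([480, 187,  32,  39, 932], dtype=int32), array([497.33, 205.55])) [ 515.93 -215.09  160.5 ]
[251.18 223.32]
```

Emit:
send_rows(targets=[{"x": -1.4, "y": -1.8, "z": 10, "spin": 0, "hand": -1}, {"x": 0, "y": 0, "z": 10, "spin": 0, "hand": -1}, {"x": 0, "y": 0, "z": 0, "spin": 0, "hand": -1}, {"x": 0, "y": 0, "z": 4, "spin": 0, "hand": -1}, {"x": 0, "y": 0, "z": 4, "spin": 0, "hand": -1}, {"x": 0, "y": 0, "z": 4, "spin": 0, "hand": -1}, {"x": 0, "y": 0, "z": 4, "spin": 0, "hand": -1}, {"x": 0, "y": 0, "z": 4, "spin": 0, "hand": -1}])

```text
time: 13.65
eef_pos: [524.2, -71.7, 171.6]
tcp_rot: [0.997, -0.072, 0.0, -0.0]
ft_force: [-0.7, -0.1, -0.6]
opening: 0.636
grasp_force: 44.3
```

Emit:
send_rows(targets=[{"x": 0, "y": 0, "z": 4, "spin": 0, "hand": -1}, {"x": 0, "y": 0, "z": 4, "spin": 0, "hand": -1}, {"x": 0, "y": 0, "z": 4, "spin": 0, "hand": -1}, {"x": 0, "y": 0, "z": 4, "spin": 0, "hand": -1}, {"x": 0, "y": 0, "z": 4, "spin": 0, "hand": -1}])

```text
time: 14.28
eef_pos: [524.2, -71.7, 151.7]
tcp_rot: [0.997, -0.072, 0.0, -0.0]
ft_force: [0.2, 0.2, 0.7]
opening: 0.637
grasp_force: 44.4
```

Emit:
send_rows(targets=[{"x": 0, "y": 0, "z": 4, "spin": 0, "hand": -1}, {"x": 0, "y": 0, "z": 4, "spin": 0, "hand": -1}, {"x": 0, "y": 0, "z": 4, "spin": 0, "hand": -1}, {"x": 0, "y": 0, "z": 4, "spin": 0, "hand": -1}, {"x": 0, "y": 0, "z": 4, "spin": 0, "hand": -1}])

```text
time: 14.9
eef_pos: [524.2, -71.7, 131.6]
tcp_rot: [0.997, -0.072, 0.0, -0.0]
ft_force: [0.1, -0.2, 0.4]
opening: 0.636
grasp_force: 44.4
```

Emit:
send_rows(targets=[{"x": 0, "y": 0, "z": 3, "spin": 0, "hand": -1}, {"x": 0, "y": 0, "z": 3, "spin": 0, "hand": -1}, {"x": 0, "y": 0, "z": 3, "spin": 0, "hand": -1}, {"x": 0, "y": 0, "z": 2, "spin": 0, "hand": -1}])

```text
time: 15.4
eef_pos: [524.1, -71.7, 120.7]
tcp_rot: [0.997, -0.072, -0.0, -0.0]
ft_force: [-0.2, -0.1, 1.3]
opening: 0.637
grasp_force: 44.4
```

Emit:
send_rows(targets=[{"x": 0, "y": 0, "z": 2, "spin": 0, "hand": -1}, {"x": 0, "y": 0, "z": 2, "spin": 0, "hand": -1}])

```text
time: 15.65
eef_pos: [524.1, -71.7, 116.8]
tcp_rot: [0.997, -0.072, 0.0, -0.0]
ft_force: [0.2, 0.9, 1.4]
opening: 0.638
grasp_force: 44.4
```

Emit:
send_rows(targets=[{"x": 0, "y": 0, "z": 2, "spin": 0, "hand": -1}, {"x": 0, "y": 0, "z": 2, "spin": 0, "hand": -1}, {"x": 0, "y": 0, "z": 1, "spin": 0, "hand": -1}, {"x": 0, "y": 0, "z": 0, "spin": 0, "hand": -1}])

```text
time: 16.15
eef_pos: [524.1, -71.5, 111.8]
tcp_rot: [0.997, -0.071, 0.0, -0.0]
ft_force: [0.6, 2.3, 1.3]
opening: 0.638
grasp_force: 44.5
```

Emit:
send_rows(targets=[{"x": 0, "y": 0, "z": 1, "spin": 0, "hand": -1}, {"x": 0, "y": 0, "z": 0, "spin": 0, "hand": -1}])

```text
time: 16.4
eef_pos: [524.2, -71.5, 110.9]
tcp_rot: [0.997, -0.071, 0.0, -0.0]
ft_force: [0.7, 3.8, 2.0]
opening: 0.639
grasp_force: 44.5
```

Emit:
send_rows(targets=[{"x": 0, "y": 0, "z": 0.7, "spin": 0, "hand": -1}, {"x": 0, "y": 0, "z": 0, "spin": 0, "hand": -1}])

```text
time: 16.65
eef_pos: [524.2, -71.4, 110.3]
tcp_rot: [0.997, -0.071, 0.0, -0.0]
ft_force: [0.5, 5.4, 4.1]
opening: 0.64
grasp_force: 44.7
```

Emit:
send_rows(targets=[{"x": 0, "y": 0, "z": 0.7, "spin": 0, "hand": -1}, {"x": 0, "y": 0, "z": 0, "spin": 0, "hand": -1}])

```text
time: 16.9
eef_pos: [524.2, -71.5, 110.2]
tcp_rot: [0.997, -0.071, 0.0, -0.0]
ft_force: [-1.6, 5.5, 12.0]
opening: 0.638
grasp_force: 45.4
```

The pan has met its stop with the ring pressed home at 15 N. Easing off, releasing and rising.

Emit:
send_rows(targets=[{"x": 0, "y": 0, "z": -0.7, "spin": 0, "hand": -1}, {"x": 0, "y": 0, "z": 0, "spin": 0, "hand": 0.6}, {"x": 0, "y": 0, "z": 0, "spin": 0, "hand": 1}, {"x": 0, "y": 0, "z": 0, "spin": 0, "hand": 1}, {"x": 0, "y": 0, "z": -20, "spin": 0, "hand": 1}, {"x": 0, "y": 0, "z": -30, "spin": 0, "hand": 1}, {"x": 0, "y": 0, "z": -40, "spin": 0, "hand": 1}, {"x": -35, "y": 0, "z": -50, "spin": 0, "hand": 1}, {"x": -35, "y": 0, "z": 0, "spin": 0, "hand": 1}, {"x": 0, "y": 0, "z": 0, "spin": 0, "hand": 1}])

```text
time: 18.15
eef_pos: [453.3, -61.5, 250.8]
tcp_rot: [0.997, -0.072, 0.0, 0.0]
ft_force: [-0.4, -0.3, 0.9]
opening: 0.999
grasp_force: 0.0
```

Emit:
send_rows(targets=[{"x": 0, "y": 0, "z": 0, "spin": 0, "hand": 1}, {"x": 0, "y": 0, "z": 0, "spin": 0, "hand": 1}, {"x": 0, "y": 0, "z": 0, "spin": 0, "hand": 1}, {"x": 0, "y": 0, "z": 0, "spin": 0, "hand": 1}, {"x": 0, "y": 0, "z": 0, "spin": 0, "hand": 1}])

```text
time: 18.77
eef_pos: [454.9, -61.7, 250.0]
tcp_rot: [0.997, -0.072, -0.0, -0.0]
ft_force: [-0.4, -0.6, -0.5]
opening: 1.0
grasp_force: 0.0
```

```bash
python3 - <<'E'
from h import *
p=get_image("wrist"); cv2.imwrite("pics/w9.png",p["img"]); q=get_image("scene")
print(robot.read_state()["eef_pos"],robot.read_state()["time"])
for b in brass(p,30): print(b, at_z(p,b[1],154))
u,v=proj(p,[525,-72,104]).astype(int); print(u,v)
w=p["img"][max(v-90,0):v+90,0:u+100]; c=q["img"][120:230,180:340]
a=cv2.resize(w,(800,int(800*w.shape[0]/w.shape[1]))); b=cv2.resize(c,(800,550))[:, :]
b=cv2.resize(b,(400,275),interpolation=cv2.INTER_AREA); b=cv2.resize(c,(400,275),interpolation=cv2.INTER_CUBIC)
o=np.zeros((a.shape[0]+275,800,3),np.uint8); o[:a.shape[0]]=a; o[a.shape[0]:,:400]=b
o=cv2.resize(o,None,fx=min(1,600/o.shape[0]),fy=min(1,600/o.shape[0])); cv2.imwrite("pics/w9c.png",o); print(o.shape)
E
```

```text
[454.87 -61.72 250.12] 18.875
(array([247,  92,  15,  13, 162], dtype=int32), array([254.31,  97.96])) [525.05 -72.37 154.  ]
(array([475, 117,  37,  38, 888], dtype=int32), array([493.35, 135.47])) [ 477.26 -230.73  154.  ]
253 98
(600, 704, 3)
```

View pics/w9c.png

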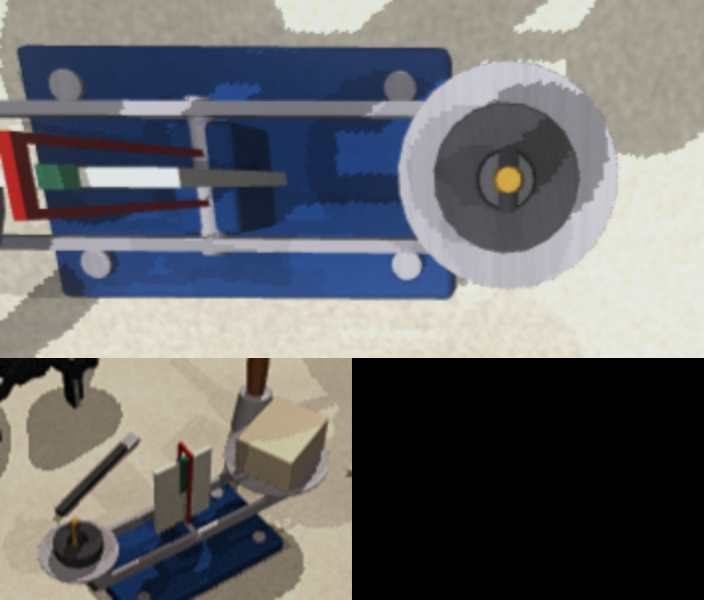

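The ring sits flat and centred on the spindle at (508,180) in the crop, and the pointer is by the green band. To be sure it's home after release, I'll press once more on the ring's top face with half-closed fingers either side of the spindle.

Emit:
send_rows(targets=[{"x": 35, "y": 0, "z": 0, "spin": 0, "hand": -0.2}, {"x": 36, "y": 0.5, "z": 0, "spin": 0, "hand": -0.2}, {"x": 0, "y": 0, "z": 0, "spin": 0, "hand": -0.2}, {"x": 0, "y": 0, "z": 0, "spin": 0, "hand": -0.2}, {"x": 0, "y": 0, "z": 0, "spin": 0, "hand": -0.2}, {"x": 0, "y": 0, "z": 0, "spin": 0, "hand": -0.2}])

```text
time: 19.62
eef_pos: [524.5, -72.2, 250.5]
tcp_rot: [0.997, -0.072, 0.0, 0.0]
ft_force: [0.7, -0.4, -1.0]
opening: 0.398
grasp_force: 0.0
```

```bash
python3 - <<'E'
from h import *
s=robot.read_state(); print(s["eef_pos"],s["ft_force"],s["opening"]*85,togo([525.05,-72.3,150],np.arctan2(.99,.14)))
E
```

```text
[524.54 -72.24 250.46] [ 0.71 -0.38 -1.05] 33.8026769806458 (array([  0.5 ,  -0.01, 100.46]), np.float64(-0.002722609777076279))
```

Emit:
send_rows(targets=[{"x": 0.5, "y": 0, "z": 30, "spin": 0, "hand": -0.2}, {"x": 0, "y": 0, "z": 30, "spin": 0, "hand": -0.2}, {"x": 0, "y": 0, "z": 30, "spin": 0, "hand": -0.2}, {"x": 0, "y": 0, "z": 10, "spin": 0, "hand": -0.2}, {"x": 0, "y": 0, "z": 0, "spin": 0, "hand": -0.2}, {"x": 0, "y": 0, "z": 0, "spin": 0, "hand": -0.2}])

```text
time: 20.38
eef_pos: [526.3, -72.6, 151.4]
tcp_rot: [0.997, -0.072, 0.001, 0.0]
ft_force: [-0.1, 0.1, -0.3]
opening: 0.396
grasp_force: 0.0
```

Emit:
send_rows(targets=[{"x": 0, "y": 0, "z": 3, "spin": 0, "hand": -0.2}, {"x": 0, "y": 0, "z": 3, "spin": 0, "hand": -0.2}, {"x": 0, "y": 0, "z": 3, "spin": 0, "hand": -0.2}, {"x": 0, "y": 0, "z": 3, "spin": 0, "hand": -0.2}, {"x": 0, "y": 0, "z": 0, "spin": 0, "hand": -0.2}])

```text
time: 21.0
eef_pos: [525.3, -72.4, 137.9]
tcp_rot: [0.997, -0.072, -0.0, -0.0]
ft_force: [-0.1, 0.0, -1.3]
opening: 0.398
grasp_force: 0.0
```

Emit:
send_rows(targets=[{"x": 0, "y": 0, "z": 2, "spin": 0, "hand": -0.2}, {"x": 0, "y": 0, "z": 2, "spin": 0, "hand": -0.2}, {"x": 0, "y": 0, "z": 2, "spin": 0, "hand": -0.2}, {"x": 0, "y": 0, "z": 0, "spin": 0, "hand": -0.2}])

```text
time: 21.5
eef_pos: [525.5, -72.4, 132.0]
tcp_rot: [0.997, -0.072, -0.0, -0.0]
ft_force: [-0.3, 0.4, 1.2]
opening: 0.4
grasp_force: 0.6
```

Emit:
send_rows(targets=[{"x": 0, "y": 0, "z": 1.5, "spin": 0, "hand": -0.2}, {"x": 0, "y": 0, "z": 1.5, "spin": 0, "hand": -0.2}, {"x": 0, "y": 0, "z": 1, "spin": 0, "hand": -0.2}, {"x": 0, "y": 0, "z": 0, "spin": 0, "hand": -0.2}])

```text
time: 22.0
eef_pos: [525.5, -72.4, 128.1]
tcp_rot: [0.997, -0.072, -0.0, -0.0]
ft_force: [0.5, 1.5, 2.1]
opening: 0.399
grasp_force: 0.9
```

Emit:
send_rows(targets=[{"x": 0, "y": 0, "z": 1, "spin": 0, "hand": -0.2}, {"x": 0, "y": 0, "z": 0.5, "spin": 0, "hand": -0.2}, {"x": 0, "y": 0, "z": 0, "spin": 0, "hand": -0.2}])

```text
time: 22.38
eef_pos: [525.5, -72.4, 126.7]
tcp_rot: [0.997, -0.072, 0.0, -0.0]
ft_force: [-0.3, 1.8, 1.8]
opening: 0.4
grasp_force: 1.0
```

Emit:
send_rows(targets=[{"x": 0, "y": 0, "z": 0.8, "spin": 0, "hand": -0.2}, {"x": 0, "y": 0, "z": 0, "spin": 0, "hand": -0.2}])

```text
time: 22.62
eef_pos: [525.6, -72.4, 125.8]
tcp_rot: [0.997, -0.072, 0.0, -0.0]
ft_force: [-0.7, 0.3, 1.9]
opening: 0.399
grasp_force: 1.1
```

Emit:
send_rows(targets=[{"x": 0, "y": 0, "z": 0.8, "spin": 0, "hand": -0.2}, {"x": 0, "y": 0, "z": 0, "spin": 0, "hand": -0.2}])

```text
time: 22.88
eef_pos: [525.6, -72.4, 125.6]
tcp_rot: [0.997, -0.071, 0.0, 0.0]
ft_force: [-1.8, 1.7, 8.2]
opening: 0.399
grasp_force: 4.2
```

Emit:
send_rows(targets=[{"x": 0, "y": 0, "z": 0.5, "spin": 0, "hand": -0.2}, {"x": 0, "y": 0, "z": 0, "spin": 0, "hand": -0.2}])

```text
time: 23.12
eef_pos: [525.6, -72.4, 125.5]
tcp_rot: [0.997, -0.071, 0.0, 0.0]
ft_force: [-3.6, 2.1, 13.3]
opening: 0.399
grasp_force: 6.8
```

The pan's stop was met at TCP z 125.6, so the ring top is at about 107.5 and the ring is home. Now a careful averaged weighing of the remainder. Level corresponds to z 136, and I'll read at 129 and again with the fingers free.

Emit:
send_rows(targets=[{"x": 0, "y": 0, "z": -2, "spin": 0, "hand": -0.2}, {"x": 0, "y": 0, "z": -3, "spin": 0, "hand": -0.2}, {"x": 0, "y": 0, "z": 0, "spin": 0, "hand": -0.2}, {"x": 0, "y": 0, "z": 0, "spin": 0, "hand": -0.2}, {"x": 0, "y": 0, "z": 0, "spin": 0, "hand": -0.2}, {"x": 0, "y": 0, "z": 0, "spin": 0, "hand": -0.2}])

```text
time: 23.88
eef_pos: [525.5, -72.5, 129.5]
tcp_rot: [0.997, -0.072, -0.0, 0.0]
ft_force: [-0.2, -1.1, 2.3]
opening: 0.4
grasp_force: 0.7
```

```bash
cat >> h.py <<'E'
def avg(n=20):
    f=[]
    for i in range(n): get_image("top"); f.append(robot.read_state()["ft_force"])
    f=np.array(f); print(robot.read_state()["eef_pos"],f.mean(0),f.std(0)/n**.5,robot.read_state()["time"])
E
python3 -c "from h import *; avg()"
```

```text
[525.55 -72.43 129.58] [ 0.13 -1.1   1.48] [0.11 0.09 0.06] 24.875
```

Emit:
send_rows(targets=[{"x": 0, "y": 0, "z": -10, "spin": 0, "hand": -0.2}, {"x": 0, "y": 0, "z": -10, "spin": 0, "hand": -0.2}, {"x": 0, "y": 0, "z": 0, "spin": 0, "hand": -0.2}, {"x": 0, "y": 0, "z": 0, "spin": 0, "hand": -0.2}, {"x": 0, "y": 0, "z": 0, "spin": 0, "hand": -0.2}])

```text
time: 25.5
eef_pos: [525.3, -72.3, 149.3]
tcp_rot: [0.997, -0.072, -0.0, -0.0]
ft_force: [0.0, -0.0, -0.3]
opening: 0.399
grasp_force: 0.0
```

```bash
python3 -c "from h import *; avg()"
```

```text
[525.55 -72.43 149.58] [-0.2  -0.2  -0.01] [0.11 0.12 0.12] 26.5
```

The residual is 1.48 − 0.91 ≈ 0.57 N, or about 58 g. That gives a beam tilt near −0.029 rad, inside the band. Backing off and doing a numeric check.

Emit:
send_rows(targets=[{"x": 0, "y": 0, "z": -40, "spin": 0, "hand": -0.2}, {"x": 0, "y": 0, "z": -60, "spin": 0, "hand": -0.2}, {"x": -35, "y": 0, "z": 0, "spin": 0, "hand": -0.2}, {"x": -35, "y": 0, "z": 0, "spin": 0, "hand": -0.2}, {"x": 0, "y": 0, "z": 0, "spin": 0, "hand": -0.2}, {"x": 0, "y": 0, "z": 0, "spin": 0, "hand": -0.2}, {"x": 0, "y": 0, "z": 0, "spin": 0, "hand": -0.2}, {"x": 0, "y": 0, "z": 0, "spin": 0, "hand": -0.2}, {"x": 0, "y": 0, "z": 0, "spin": 0, "hand": -0.2}, {"x": 0, "y": 0, "z": 0, "spin": 0, "hand": -0.2}])

```text
time: 27.75
eef_pos: [456.3, -62.4, 249.5]
tcp_rot: [0.997, -0.072, -0.0, -0.0]
ft_force: [-0.4, 0.0, -0.1]
opening: 0.399
grasp_force: 0.0
```

```bash
python3 - <<'E'
from h import *
p=get_image("wrist"); B=[b for b in brass(p)]; print([b[1] for b in B])
c=min(B,key=lambda b:abs(b[1][0]-254))[1]; S=at_z(p,c,154); print("spindle",S)
u,v=c.astype(int)
g=cv2.cvtColor(p["img"],cv2.COLOR_BGR2GRAY)[v-40:v+40,u-40:u+40]; m=cv2.morphologyEx((g<110).astype(np.uint8),cv2.MORPH_CLOSE,np.ones((15,15)))
k=max(cv2.findContours(m,cv2.RETR_EXTERNAL,cv2.CHAIN_APPROX_NONE)[0],key=cv2.contourArea)
e=cv2.fitEllipse(cv2.convexHull(k)); q=np.array(e[0])+[u-40,v-40]; print("ring",q,e[1],at_z(p,q,122))
R,t=np.array(p["R"]),np.array(p["t"]); print("expected diam px, home:",318.4*56/(R@[525,-72,122]+t)[2])
print(robot.read_state()["eef_pos"],robot.read_state()["ft_force"],robot.read_state()["time"])
E
```

```text
[array([253.56, 100.16]), array([493.09, 137.06])]
spindle [525.15 -72.38 154.  ]
ring [253.01  98.28] (84.11012268066406, 86.73924255371094) [526.44 -72.17 122.  ]
expected diam px, home: 73.76891004162123
[456.27 -62.44 249.5 ] [0.42 1.26 0.55] 27.8
```

The ring was threaded at the spindle axis, and the wrist views show it centred to about 1 mm. Handing in.

```bash
python3 -c "
from rig import sign_off
print(sign_off())"
```

```text
the job is handed in; nothing more can be done
None
```

The big steel ring is pressed fully home on the spindle. By a force reading of about 58 g still missing, the beam rests near −0.03 rad, inside the green band. The brass ring was left on the bench, and the job is handed in (no verdict was shown).

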